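# Bed a cedar block down on its packing strips in the bench vise

### The job

Slide the packing strip that sticks out of the vise back under the cedar block until its end is flush with the end of the vise bed. Then tap or press the block down with the wooden tamper, firmly but gently so the wood is not bruised, until both strips are trapped under it and no longer slide. Lift the tamper off and stand it upright on the bench, leaving the other things alone.

Things in the scene. Friction and masses are not known exactly. Their poses are not given: they have to be found in the camera images.
- vise: Grey vise bolted to the bench. Origin: centre of its underside, on the bench. Bed 160 mm long (x) by 124 (y), top 20 mm above the bench, with a rib 46 wide and 8 high along its middle. Jaws 100 mm long (x), inner faces at y = -40 and +40, 20 thick, tops 68 mm above the bench; screw and T-handle reach y = +148, under 55 high. Strips lie on the bed along x, centred near y = +32 and -32.
- block: Cedar block 110 (x) by 78 (y) by 44 mm between the jaws, axes as the vise's. Origin: underside centre, below which two hidden runners stand 1-13 mm proud (varies). Only slides up/down; jaws drag 8 N and hold it where left. Runners meet the strips after 5-22 mm: a steep rise in resistance. Press 15-25 N there, coming at 10 mm/s or less, to trap the strips; over 45 N bruises it. Use the tamper only.
- block_top (a point): Centre of the block's top face, 44 mm above its underside.
- strip_a: Packing strip, steel bar 160 mm long (x) by 14 wide by 18 high, 0.3 kg, lying on the vise bed along the vise's x. Origin: centre of its underside. Home at x = 0 in the vise frame (ends flush with the bed's ends). One strip, either a or b, on either side, starts 35 to 55 mm out at the vise's -x end (towards the robot); slides with about 2 N until the block bears on it.
- strip_b: The other packing strip, identical. The strip that does not stick out starts home within 2 mm, loose until the block bears on it.
- tamper: Wooden tamper, a body of revolution standing upright on the bench, about 0.22 kg. Origin: centre of its flat foot. Head 48 mm across up to 35 mm height, tapering at 42 mm to a straight handle 26 mm across; top at 115 mm.
- bowls: Bystander: stacked pair of blue plastic bowls, 140 mm across, 59 mm high. Origin: centre of the underside.
- dish: Bystander: stainless steel pellet dish, 120 mm across, 40 mm high. Origin: centre of the underside.
- trowel: Bystander: green handled trowel lying flat, about 310 mm long along its x, handle to -x. Origin: under the neck, on the bench.
Mind the look-alikes: they are no part of the job. What is meant by the tamper is not blue, and is the smaller of those in its own colour. Leave any green look-alike of the strip_a alone.

How it is judged:
On the way, in this order (a step that is already met when the one before it is completed fails the run):
1. both strips are home, their ends within 6 mm of flush with the bed's ends, the block not yet bearing on them (x of strip_a in the frame of vise between -0.006 and 0.006 m and x of strip_b in the frame of vise between -0.006 and 0.006 m and contact force between each of strip_a, strip_b and block below 0.1 N), for 0.2 s.
2. the block, tapped down, bears on both strips by itself with at least 2.5 N each, the tamper off it (contact force between each of strip_a, strip_b and block above 2.5 N and contact force between tamper and block below 0.05 N), for 0.2 s.
At the end, for the whole second after the job is handed in: Both strips lie home under the block, their ends within 6 mm of flush with the bed's ends, and the block bears on each with more than 2.5 N; the tamper stands upright (within 0.1 rad), still, on the bench, its foot within 5 mm of it (contact force between each of strip_a, strip_b and block above 2.5 N and x of strip_a in the frame of vise between -0.006 and 0.006 m and x of strip_b in the frame of vise between -0.006 and 0.006 m and height (world z) of tamper below 0.005 m and angle between tamper's own z axis and vertical below 0.1 rad and linear speed of tamper below 0.02 m/s); the robot touches nothing.
It fails at once if the tamper strikes or presses the block with more than 45 N (contact force between tamper and block above 45 N).
It fails at once if the robot itself pushes on the block with more than 3 N (contact force between any of the fingers, the arm and block above 3 N).
It fails at once if the bowls, the dish or the trowel are moved more than 30 mm (distance of any of bowls, dish, trowel from where it was at the start of the episode above 0.03 m).
It also fails if it takes over 70 s, if anything falls off the work surface, if the arm or the gripper's body presses on something with over 40 N, if the wrist force passes 120 N, or if a joint passes its speed limit or range.

### The arm

A 6-joint arm with a two-finger parallel gripper is mounted at the origin on the work surface. World frame = base frame: x ahead of the robot, y to its left, z up, the work surface at z = 0. Lengths are in m, angles in rad, forces in N, time in s.
With the tool pointing down it reaches from about 0.375 to 0.9 m from the base axis. Payload 3.1 kg.
Tool frame: the origin (TCP) lies midway between the tips of the shut fingers; the grasp point (between the pads) lies 19 mm behind it (manip.hold_point_z is the distance from the TCP to the grasp point, in m); x points along the fingers, y is the direction in which the jaws open and shut, and the axes are right-handed (so a half turn about x gives the same grasp; the last joint's range is limited). The gripper opens to 85 mm and grips with 20 to 120 N. Pads are 22 mm wide; open, the fingers measure 114 mm over their backs; the gripper's body (76 mm by 85 mm) begins 54 mm behind the grasp point. The pads swing forward as they close: fully open they stand 13 mm farther back than shut.
Start: joints at [1.115, 0.527, 1.433, -0, 1.181, -0.178], TCP at [0.171, 0.601, 0.231] pointing down, gripper open.
Joint ranges: [-3.08, 3.08], [-0.75, 2.2], [0.22, 2.44], [-1.43, 4.57], [0, 2.65], [-2.85, 2.85]. Speed limits (rad/s): [2.79, 2.79, 3.14, 3.14, 3.14, 3.14].

### API

Orientations are given as a unit quaternion [x, y, z, w].
In Python, from station import manip, snapshot gives the robot as it stands.
- The arm moves only by the shell command python3 -m crank 'ROWS' [FORCE]. ROWS is JSON, a list of rows, each a list of 5 numbers: the finger opening in m, from 0 to 0.0854, then the shift along the tool's x, y, z in m, then the turn about the tool's x in rad. In form: [[grip, tx, ty, tz, yaw], ...]. A call has 1 to 5 rows; each row shifts and turns the commanded pose from where the row before left it, along the tool's axes as they then stand; what a row does not reach is not made up. A row lasts 1/10 s, in which the tool goes at most 50 mm and 8.59 degrees, less where a joint would pass 70% of its speed; a pose out of reach is approached as far as the arm can. A call is refused whole if a number of a shift passes 0.05 or a number of a turn 0.15, either way. A call with a gripper value outside its range is refused whole. The fingers move at their own pace and stop on an object; FORCE is the grip in N (left out, the last holds). Time passes only in rows, so rows that do not move let the fingers close. It gives the time, the measured TCP pose, the force and the opening at its end, in the units of the state.
- manip.sense(): the state, without advancing time (a new reading comes with each control period).
- snapshot(name): name is "side" or "top" or "wrist"; returns a dict with "image" (480x640x3 uint8, blue, green, red), "range_z" (480x640 float32, m along the optical axis (not along the pixel's ray), 0 where there is no reading), "vertical_fov" (degrees; the focal length in pixels is half the picture's height over the tangent of half this angle, whatever the lens; pixels are square), "cx", "cy" (the principal point, pixels), "extrinsics" (4x4, takes a point from world to camera coordinates); the wrist camera has in their place "T_tool_cam" (4x4, takes a point from camera to tool coordinates, whose origin is the TCP and whose axes are the tool frame's). Camera axes: x right, y up, looking along -z (the intrinsics and any distortion apply to the point x, -y, -z); pixel columns grow to the right and rows downward; lengths in m; the calibration is good to about 2 mm. A picture is of the moment at which its call begins: read the wrist's pose just before it.
- manip.sign_off(): hands the job in, once; it reports no verdict.
The state is a dict: "t": time; "q": joint angles; "qd": joint speeds; "tau": joint torques, N m; "tcp_pos": TCP position; "tool_rot": TCP orientation; "force": force on the tool from outside, world axes, zero at the start; "ft_torque": the same for the moment, N m; "finger_gap": opening from 0.0 (shut) to 1.0 (fully open).
Only numpy, scipy, OpenCV 4.12 (cv2) and the standard library are available. Lean on these libraries where they do the work, as an engineer would, in place of code of your own. Each camera call takes 0.05 s, during which the arm holds its last target.

## Working session

There is one attempt and no reset: what is moved stays moved. The work goes in short steps, Python scripts to look and compute and a shell command to move; the robot and the scene stay as the last step left them, time stands still between calls to the robot, and variables do not carry over. Pictures are saved under pics/ and viewed, and the job is handed in when it is done.

```bash
ls; mkdir -p pics; cat > h.py <<'E'
import numpy as np, cv2
from station import manip, snapshot
def K(s):
    return 240/np.tan(np.radians(s["vertical_fov"]/2))
def world(s,u,v,T_wc=None,z=None):
    f=K(s)
    if T_wc is None: T_wc=np.linalg.inv(np.array(s["extrinsics"]))
    d=np.array([(u-s["cx"])/f,-(v-s["cy"])/f,-1.0])
    if z is None:
        r=s["range_z"][int(round(v)),int(round(u))]; p=d*r
        return T_wc[:3,:3]@p+T_wc[:3,3]
    D=T_wc[:3,:3]@d; o=T_wc[:3,3]
    return o+D*(z-o[2])/D[2]
E
python3 - <<'E'
from h import *
print(manip.sense())
for n in ["side","top","wrist"]:
    s=snapshot(n); cv2.imwrite(f"pics/{n}0.png",s["image"]); print(n,{k:v for k,v in s.items() if k not in("image","range_z")})
    np.savez(f"{n}0.npz",**{k:v for k,v in s.items()})
E
```

```text
pics
{'t': 0.0, 'q': array([ 1.11547679e+00,  5.28455276e-01,  1.43390578e+00, -9.96211562e-06,
        1.18140365e+00, -1.78514377e-01]), 'qd': array([ 1.89050132e-03, -7.45839022e-05,  5.73046031e-04,  1.46995016e-03,
       -7.92147831e-04,  1.51526435e-04]), 'tau': array([ 9.86930463e-04, -4.42346442e+01, -1.78027582e+01, -1.90784258e-04,
        8.30252218e-03, -1.24035139e-05]), 'tcp_pos': array([0.17046401, 0.60055693, 0.23033921]), 'tool_rot': array([ 0.09682117,  0.70058117, -0.09828258,  0.70010872]), 'force': array([-0.45099457, -0.36389422, -0.29030322]), 'ft_torque': array([-0.00621886,  0.00165383,  0.04014821]), 'finger_gap': 1.001474147682729}
side {'vertical_fov': 52.469775337696596, 'cx': 329.5464078371236, 'cy': 242.61590361203616, 'extrinsics': array([[ 0.95441182, -0.29807299, -0.01582935, -0.53339494],
       [ 0.22435688,  0.68137873,  0.69669722, -0.24121495],
       [-0.19688084, -0.66848749,  0.71719064, -0.90414886],
       [ 0.        ,  0.        ,  0.        ,  1.        ]])}
top {'vertical_fov': 46.88778139033972, 'cx': 323.06233519888184, 'cy': 248.59860162842125, 'extrinsics': array([[ 1.79279782e-04, -9.99873884e-01, -1.58802730e-02,
         5.98225159e-02],
       [ 9.98187499e-01, -7.76749528e-04,  6.01756911e-02,
        -5.91763339e-01],
       [-6.01804370e-02, -1.58622783e-02,  9.98061473e-01,
        -1.46524126e+00],
       [ 0.00000000e+00,  0.00000000e+00,  0.00000000e+00,
         1.00000000e+00]])}
wrist {'vertical_fov': 65.94375911882788, 'cx': 322.0454626723071, 'cy': 235.73316798712474, 'T_tool_cam': array([[ 1.21348676e-03,  3.26760958e-01, -9.45106239e-01,
        -1.43555544e-01],
       [ 9.99999221e-01, -1.21170686e-04,  1.24207408e-03,
         5.26803443e-05],
       [ 2.91342145e-04, -9.45107011e-01, -3.26760850e-01,
        -8.44026373e-02],
       [ 0.00000000e+00,  0.00000000e+00,  0.00000000e+00,
         1.00000000e+00]])}
```

View pics/side0.png

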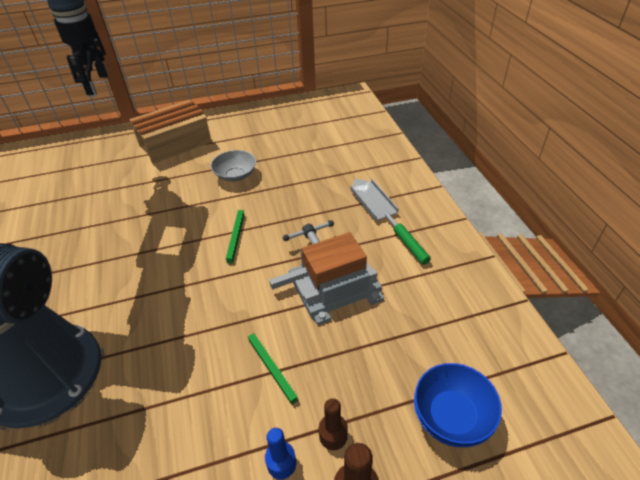

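View pics/top0.png

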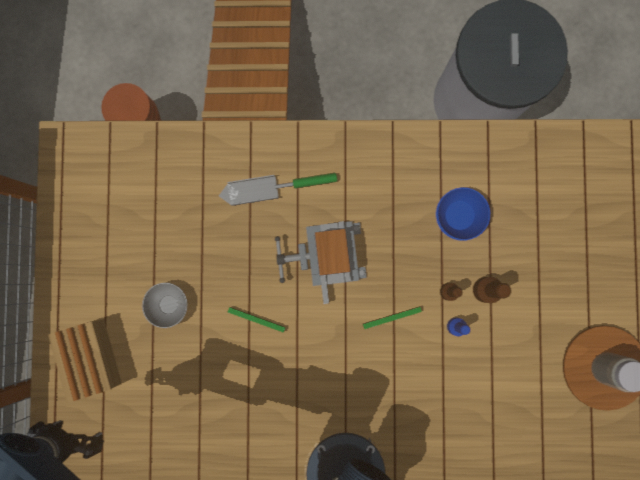

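View pics/wrist0.png

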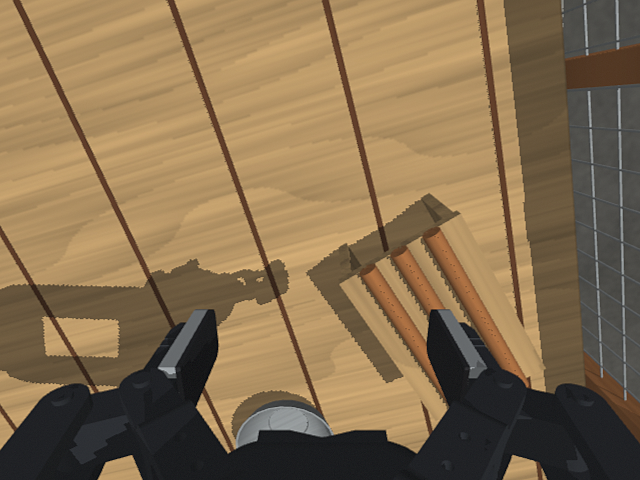

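The side view shows the sticking strip at (290,278). There are three tampers: small brown (333,425), large brown (357,465) and blue (281,455). In the top view these are at (451,291), (490,290) and (459,327). The one meant is the smaller brown one. The green bars at (257,319) and (393,317) in the top view are decoys. I'll confirm in an enlarged crop.

```bash
python3 - <<'E'
from h import *
s=dict(np.load("top0.npz")); im=s["image"]
a=cv2.resize(im[210:310,270:380],None,fx=6,fy=6,interpolation=cv2.INTER_CUBIC); cv2.imwrite("pics/c1.png",a)
b=cv2.resize(im[260:350,420:530],None,fx=5,fy=5,interpolation=cv2.INTER_CUBIC); 
S=dict(np.load("side0.npz"))
c=cv2.resize(S["image"][380:480,250:400],None,fx=4.5,fy=4.5,interpolation=cv2.INTER_CUBIC)
h=max(b.shape[0],c.shape[0]); cv2.imwrite("pics/c2.png",c);cv2.imwrite("pics/c3.png",b)
d=cv2.resize(S["image"][210:330,260:395],None,fx=5,fy=5,interpolation=cv2.INTER_CUBIC);cv2.imwrite("pics/c4.png",d)
# point cloud heights around tampers
f=K(s);T=np.linalg.inv(s["extrinsics"]);v,u=np.mgrid[0:480,0:640];r=s["range_z"]
P=np.stack([(u-s["cx"])/f*r,-(v-s["cy"])/f*r,-r],-1)@T[:3,:3].T+T[:3,3]
np.save("P.npy",P)
for n,(x0,x1,y0,y1) in dict(small=(435,470,278,305),big=(470,515,270,308),blue=(445,475,314,340)).items():
    q=P[y0:y1,x0:x1].reshape(-1,3); q=q[q[:,2]>0.008]; t=q[q[:,2]>q[:,2].max()-.008]; print(n,q[:,2].max(),t.mean(0),(t.max(0)-t.min(0))[:2],q.min(0),q.max(0))
E
```

```text
small 1.498960611176301 [0.50250118 0.03611325 1.49896061] [0. 0.] [ 0.44642006 -0.31483651  0.00811039] [0.50514136 0.03611325 1.49896061]
big 1.498960611176301 [0.50250118 0.03611325 1.49896061] [0. 0.] [ 0.45022954 -0.40228799  0.00840286] [0.51582188 0.03611325 1.49896061]
blue 1.498960611176301 [0.50250118 0.03611325 1.49896061] [0. 0.] [ 0.35357469 -0.34220598  0.00803116] [0.50250118 0.03611325 1.49896061]
```

View pics/c1.png

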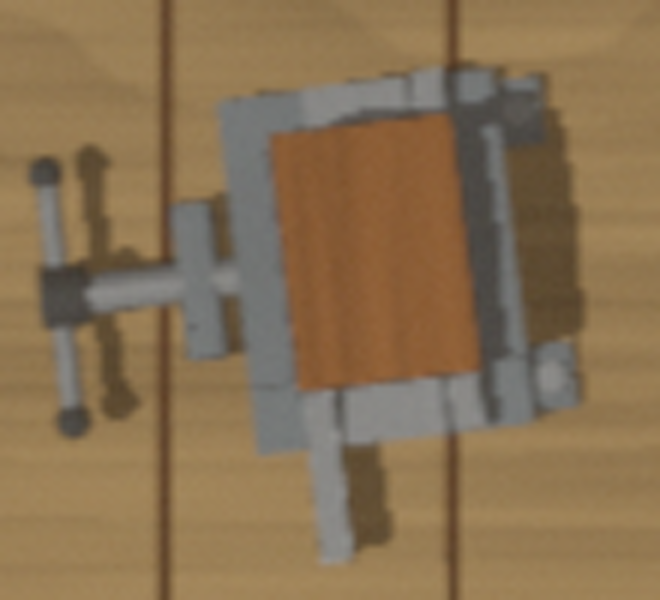

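View pics/c2.png

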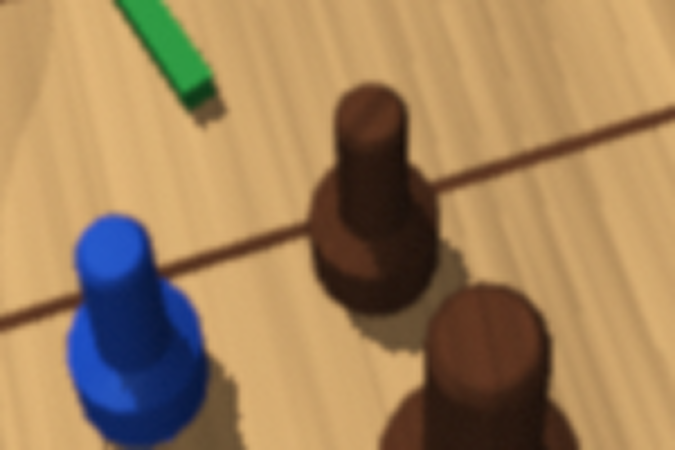

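View pics/c4.png

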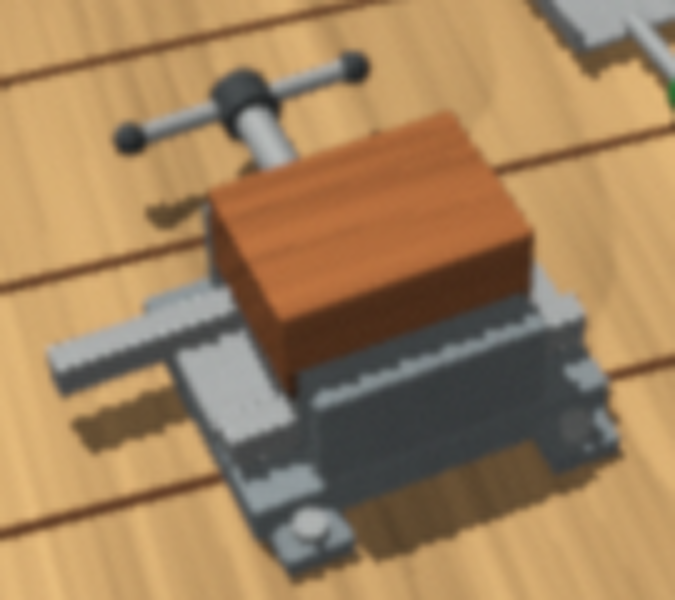

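The crop confirms it. The small brown tamper at side (333,425) is thinner than the big brown one at (357,465), and the third is blue, so the small one is the target. The strip that sticks out lies on the +y side, with its end at top (325,302). Next I'll measure poses.

```bash
python3 - <<'E'
from h import *
s=dict(np.load("top0.npz")); im=s["image"]; P=np.load("P.npy"); ok=s["range_z"]>0
def sel(x0,x1,y0,y1): 
    return P[y0:y1,x0:x1][ok[y0:y1,x0:x1]]
for n,b in dict(small=(435,470,278,305),big=(470,515,270,308),blue=(445,475,314,340)).items():
    q=sel(*b); q=q[(q[:,2]>0.012)]; m=np.percentile(q[:,2],99); t=q[q[:,2]>m-.012]; print(n,m,len(t),t.mean(0).round(4),(t.max(0)-t.min(0))[:2])
    t=q[(q[:,2]<.05)]; print('  head',t.min(0).round(3),t.max(0).round(3))
# block
q=sel(300,365,220,285); print("heights", np.histogram(q[:,2],bins=np.arange(-.01,.14,.005)))
hsv=cv2.cvtColor(im,cv2.COLOR_BGR2HSV); z=P[...,2]
m=np.zeros((480,640),np.uint8); zz=z[220:285,300:365]; top=np.percentile(q[:,2],90); print(top)
B=np.abs(z-top)<.008; B[:220]=0;B[285:]=0;B[:,:300]=0;B[:,365:]=0
pts=P[B&ok][:,:2].astype(np.float32); print("block",P[B&ok].mean(0),len(pts)); r=cv2.minAreaRect(pts*1000);print(r)
# strip sticking out
q=sel(315,335,276,308); q=q[q[:,2]>.022]; print("strip",q[:,2].mean(),cv2.minAreaRect(q[:,:2].astype(np.float32)*1000), q.min(0))
# pixel measures
for u,v in [(270+335/6,210+562/6),(270+318/6,210+560/6),(270+352/6,210+558/6)]: print(world(s,u,v,z=.038))
for u,v in [(270+300/6,210+390/6),(270+480/6,210+370/6),(270+452/6,210+115/6),(270+272/6,210+135/6)]: print('blk',world(s,u,v,z=top))
E
```

```text
small 0.11865741163496725 82 [ 0.4783 -0.2763  0.1135] [0.02240783 0.02370864]
  head [ 0.455 -0.296  0.013] [ 0.5   -0.253  0.049]
big 0.16934878264455538 189 [ 0.483  -0.3746  0.1647] [0.03355939 0.03786276]
  head [ 0.45  -0.401  0.012] [ 0.516 -0.34   0.05 ]
blue 0.1192328660274757 85 [ 0.386  -0.2937  0.1133] [0.02469589 0.02431652]
  head [ 0.364 -0.316  0.013] [ 0.409 -0.271  0.049]
heights (array([ 69, 502, 459, 120,  90, 200, 230, 189,  96, 103, 134,  76,   6,
         3, 124, 322, 149,   7,   0,   2,  47, 585, 621,  78,   2,   0,
         0,   0,   0,   0]), array([-0.01 , -0.005,  0.   ,  0.005,  0.01 ,  0.015,  0.02 ,  0.025,
        0.03 ,  0.035,  0.04 ,  0.045,  0.05 ,  0.055,  0.06 ,  0.065,
        0.07 ,  0.075,  0.08 ,  0.085,  0.09 ,  0.095,  0.1  ,  0.105,
        0.11 ,  0.115,  0.12 ,  0.125,  0.13 ,  0.135,  0.14 ]))
0.10164729531499342
block [0.57970683 0.03450728 0.10032233] 1313
((579.7803344726562, 34.56897735595703), (109.97996520996094, 77.95575714111328), 6.921523094177246)
strip 0.03385313418056563 ((482.8220520019531, 54.42458724975586), (47.94658660888672, 71.07711791992188), 89.9648208618164) [0.44728503 0.03043599 0.0220664 ]
[0.44555564 0.0520208  0.038     ]
[0.44642246 0.05947049 0.038     ]
[0.44730689 0.04457173 0.038     ]
blk [0.5200395  0.06603503 0.1016473 ]
blk [ 0.52843369 -0.00961813  0.1016473 ]
blk [0.63602991 0.00190111 0.1016473 ]
blk [0.62764949 0.07792118 0.1016473 ]
```

View pics/c3.png

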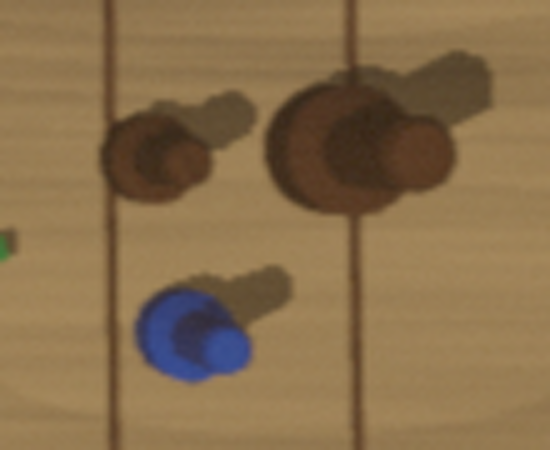

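```bash
cat >> h.py <<'E'
from scipy.spatial.transform import Rotation as R
def to(p,yawdir=None):
    """needed tool-frame shift to world point p; turn about tool x to bring tool z to world heading yawdir(deg)"""
    st=manip.sense(); M=R.from_quat(st["tool_rot"]).as_matrix()
    d=M.T@(np.array(p)-st["tcp_pos"])
    h=np.degrees(np.arctan2(M[1,2],M[0,2]))
    print("t",round(st["t"],2),"tcp",st["tcp_pos"].round(4),"F",np.array(st["force"]).round(2),"gap",round(st["finger_gap"],3),"| shift tool mm",(d*1000).round(1),"heading z",round(h,2),"down",M[2,0].round(4))
    if yawdir is not None:
        print(" turn about tool x (rad)",round(np.radians((h-yawdir+180)%360-180),3))
    return st
E
python3 - <<'E'
from h import *
to([.4025,.0462,.231],6.6)
s=dict(np.load("top0.npz"))
C=np.array([.58,.0345]);a=np.radians(6.6);u=np.array([np.cos(a),np.sin(a)]);n=np.array([-u[1],u[0]])
def vf(u_,v_,z): p=world(s,u_,v_,z=z)[:2]-C; return (p@u*1000).round(1),(p@n*1000).round(1)
# bed edge -x, far, jaws
for nm,uu,vv,z in [("rib -x end",345,445,.028),("rib",440,430,.028),("rib+x",305,90,.028),("bed+x",410,75,.028),("jaw+y outer -x corner",258,452,.068),("jaw+y outer +x",220,102,.068),("bed-x corner",485,420,.02)]:
    print(nm,vf(270+uu/6,210+vv/6,z))
E
```

```text
t 0.15 tcp [0.1705 0.6007 0.2305] F [-0.04  0.05  0.28] gap 0.998 | shift tool mm [ 2.000e-01 -4.700e+02  3.747e+02] heading z -15.86 down -1.0
 turn about tool x (rad) -0.392
rib -x end (np.float64(-81.3), np.float64(22.7))
rib (np.float64(-79.5), np.float64(-19.8))
rib+x (np.float64(77.4), np.float64(22.2))
bed+x (np.float64(78.6), np.float64(-25.0))
jaw+y outer -x corner (np.float64(-79.8), np.float64(59.9))
jaw+y outer +x (np.float64(72.3), np.float64(59.0))
bed-x corner (np.float64(-77.4), np.float64(-40.3))
```

```bash
python3 -m crank '[[0,0,-0.036,0.034,0],[0,0,-0.036,0.034,0],[0,0,-0.036,0.034,0],[0,0,-0.036,0.034,0],[0,0,-0.036,0.034,0]]' 60; python3 -c "
from h import *
to([.4025,.0462,.231],6.6)"
```

```text
t: 0.65
tcp_pos: [0.2855, 0.3798, 0.2312]
tool_rot: [0.097, 0.7, -0.097, 0.7]
force: [1.3, 0.7, 0.1]
finger_gap: 0.141
t 0.65 tcp [0.2855 0.3798 0.2312] F [1.26 0.72 0.09] gap 0.141 | shift tool mm [   0.3 -289.1  203.5] heading z -15.81 down -1.0
 turn about tool x (rad) -0.391
```

```bash
python3 -m crank '[[0,0,-0.04,0.03,0],[0,0,-0.04,0.029,0],[0,0,-0.04,0.028,0],[0,0,-0.04,0.028,0],[0,0,-0.04,0.028,0]]'; python3 -m crank '[[0,0,-0.04,0.027,0],[0,0,-0.035,0.024,0],[0,0.02,0,0,-0.14],[0,0.03,0,0,-0.14],[0,0.02,0,0,-0.111]]'; python3 -c "
from h import *
to([.4025,.0462,.024],6.6)"
```

```text
t: 1.15
tcp_pos: [0.3682, 0.1483, 0.2314]
tool_rot: [0.098, 0.7, -0.097, 0.701]
force: [0.7, 0.5, -0.3]
finger_gap: -0.001
t: 1.65
tcp_pos: [0.3962, 0.0633, 0.1602]
tool_rot: [-0.041, 0.706, 0.042, 0.706]
force: [0.4, -0.5, 1.4]
finger_gap: -0.001
t 1.65 tcp [0.3962 0.0633 0.1602] F [ 0.38 -0.52  1.43] gap -0.001 | shift tool mm [136.2 -17.8   4.4] heading z 6.72 down -1.0
 turn about tool x (rad) 0.002
```

Take a wrist and side view before descending.

```bash
cat >> h.py <<'E'
def wrist():
    st=manip.sense(); M=np.eye(4);M[:3,:3]=R.from_quat(st["tool_rot"]).as_matrix();M[:3,3]=st["tcp_pos"]
    s=snapshot("wrist"); return s,M@np.array(s["T_tool_cam"])
C=np.array([.58,.0345]);a=np.radians(6.6);U=np.array([np.cos(a),np.sin(a)]);N=np.array([-U[1],U[0]])
def vf(p): q=np.array(p)[:2]-C; return (q@U*1000).round(1),(q@N*1000).round(1)
def vw(x,y,z): p=C+U*x+N*y; return [p[0],p[1],z]
E
python3 - <<'E'
from h import *
s,T=wrist(); cv2.imwrite("pics/w1.png",s["image"]); np.savez("w1.npz",T=T,**s)
to(vw(-.172,.032,.024))
E
```

```text
t 1.7 tcp [0.3944 0.0637 0.1581] F [-0.12 -1.44 -2.  ] gap -0.001 | shift tool mm [134.  -18.6   9.8] heading z 6.88 down -1.0
```

View pics/w1.png

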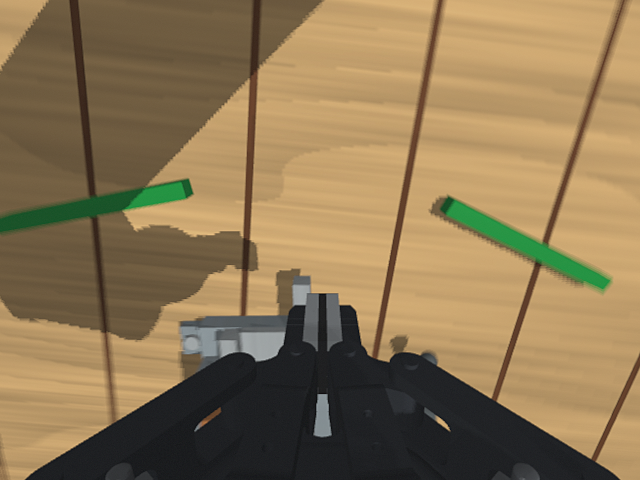

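The wrist view shows the strip's protruding end at about (293–310, 278), just left of the fingers. The vise's foot is at (190,345).

```bash
python3 - <<'E'
from h import *
s=dict(np.load("w1.npz")); cv2.imwrite("pics/w1c.png",cv2.resize(s["image"][255:375,170:350],None,fx=4,fy=4,interpolation=cv2.INTER_CUBIC))
for u,v in [(293,277),(310,277)]: p=world(s,u,v,T_wc=s["T"],z=.038); print(p,vf(p),world(s,u,v+4,T_wc=s["T"]))
E
```

```text
[0.44037665 0.04521198 0.038     ] (np.float64(-137.5), np.float64(26.7)) [0.44736934 0.04531707 0.03088388]
[0.43880313 0.05855461 0.038     ] (np.float64(-137.5), np.float64(40.1)) [0.46003633 0.05966592 0.00161079]
```

View pics/w1c.png

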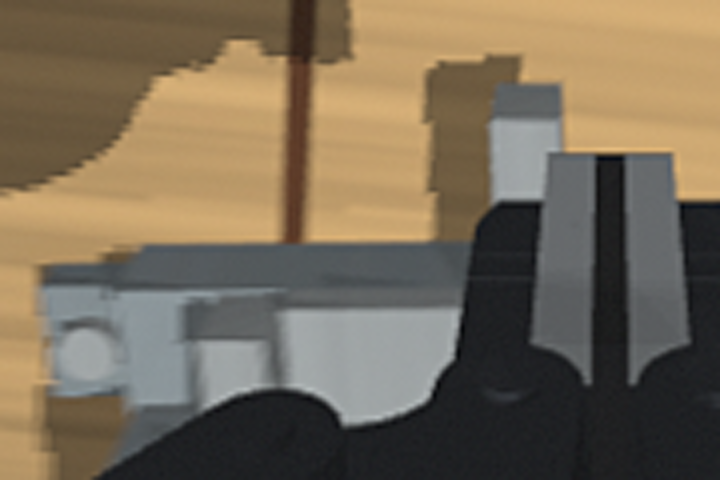

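```bash
python3 -m crank '[[0,0.03,-0.018,0,0],[0,0.04,0,0,0],[0,0.03,0,0,0],[0,0.02,0,0,0],[0,0,0,0,0]]'; python3 -c "
from h import *
st=to(vw(-.172,.033,.024),6.6); print(vf(st['tcp_pos']))"
```

```text
t: 2.2
tcp_pos: [0.3977, 0.0463, 0.0397]
tool_rot: [-0.039, 0.708, 0.04, 0.704]
force: [1.0, 0.8, 0.6]
finger_gap: -0.002
t 2.2 tcp [0.3977 0.0463 0.0397] F [0.96 0.81 0.6 ] gap -0.002 | shift tool mm [15.6  0.3  7.8] heading z 6.45 down -1.0
 turn about tool x (rad) -0.003
(np.float64(-179.7), np.float64(32.7))
```

```bash
python3 -m crank '[[0,0.015,0,0,0],[0,0,0,0.02,0],[0,0,0,0.012,0],[0,0,0,0.008,0],[0,0,0,0.008,0]]'; python3 -m crank '[[0,0,0,0.008,0],[0,0,0,0.008,0],[0,0,0,0.006,0],[0,0,0,0.004,0],[0,0,0,0,0]]';python3 - <<'E'
from h import *
st=to(vw(-.091,.033,.024),6.6); print(vf(st['tcp_pos']))
s,T=wrist(); cv2.imwrite("pics/w2.png",s["image"]); np.savez("w2.npz",T=T,**s)
s=snapshot("top"); np.savez("t2.npz",**s)
a=cv2.resize(s["image"][210:310,270:380],None,fx=6,fy=6,interpolation=cv2.INTER_CUBIC); cv2.imwrite("pics/t2.png",a)
E
```

```text
t: 2.7
tcp_pos: [0.4455, 0.052, 0.0273]
tool_rot: [-0.04, 0.707, 0.04, 0.705]
force: [-2.8, 0.2, 2.3]
finger_gap: -0.002
t: 3.2
tcp_pos: [0.4735, 0.0545, 0.0263]
tool_rot: [-0.04, 0.705, 0.04, 0.707]
force: [-1.2, 0.0, -0.2]
finger_gap: 0.0
t 3.2 tcp [0.4735 0.0545 0.0263] F [-1.19  0.04 -0.16] gap 0.0 | shift tool mm [ 2.3  0.9 12.5] heading z 6.54 down -1.0
 turn about tool x (rad) -0.001
(np.float64(-103.5), np.float64(32.1))
```

View pics/w2.png

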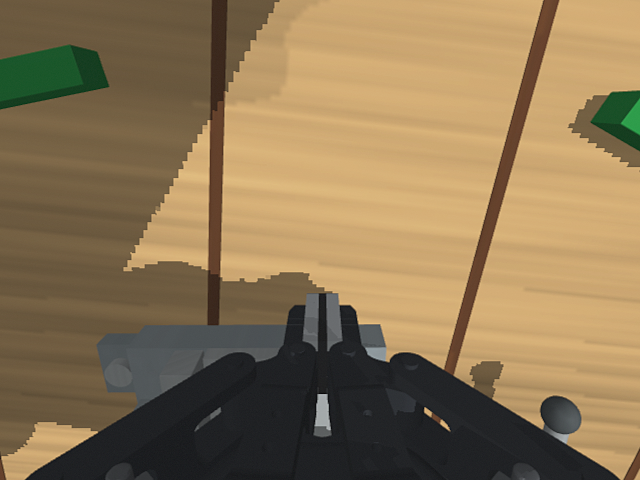

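View pics/t2.png

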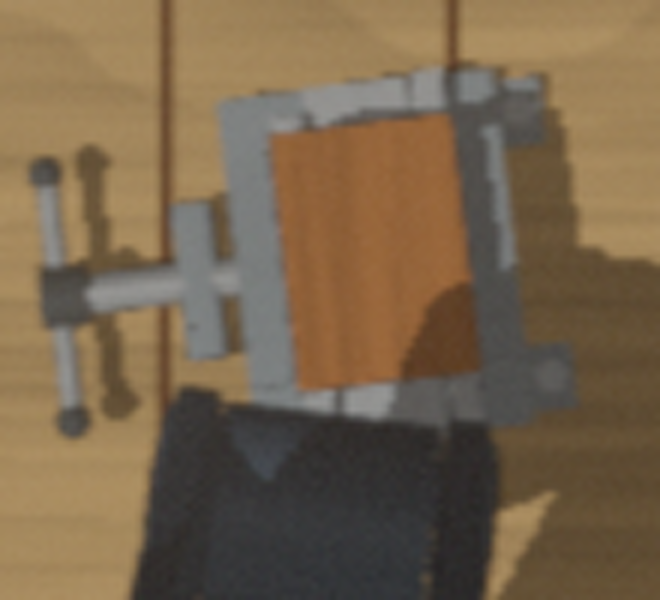

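```bash
python3 -m crank '[[0,-0.005,0.001,0,0],[0,0,0,0.003,0],[0,0,0,0.003,0],[0,0,0,0,0]]'; python3 -c "
from h import *
st=to(vw(-.091,.033,.032),6.6); print(vf(st['tcp_pos']))"; python3 -m crank '[[0,0,0,-0.02,0],[0,-0.03,0,-0.04,0],[0,-0.03,0,-0.01,0],[0,0,0,0,0]]'; python3 - <<'E'
from h import *
s,T=wrist(); cv2.imwrite("pics/w3.png",s["image"]); np.savez("w3.npz",T=T,**s)
s=snapshot("top"); np.savez("t3.npz",**s)
a=cv2.resize(s["image"][210:310,270:380],None,fx=6,fy=6,interpolation=cv2.INTER_CUBIC); cv2.imwrite("pics/t3.png",a)
E
```

```text
t: 3.7
tcp_pos: [0.478, 0.0563, 0.0314]
tool_rot: [-0.04, 0.706, 0.04, 0.706]
force: [-1.1, 0.3, 1.3]
finger_gap: -0.0
t 3.7 tcp [0.478  0.0563 0.0314] F [-1.1   0.28  1.3 ] gap -0.0 | shift tool mm [-0.6 -0.4  7.8] heading z 6.55 down -1.0
 turn about tool x (rad) -0.001
(np.float64(-98.8), np.float64(33.4))
t: 4.1
tcp_pos: [0.4082, 0.0483, 0.0934]
tool_rot: [-0.04, 0.705, 0.04, 0.707]
force: [1.5, 0.4, 0.6]
finger_gap: 0.001
```

View pics/w3.png

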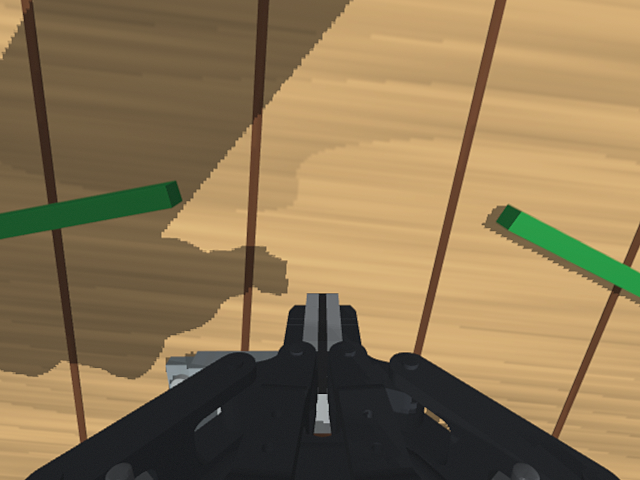

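View pics/t3.png

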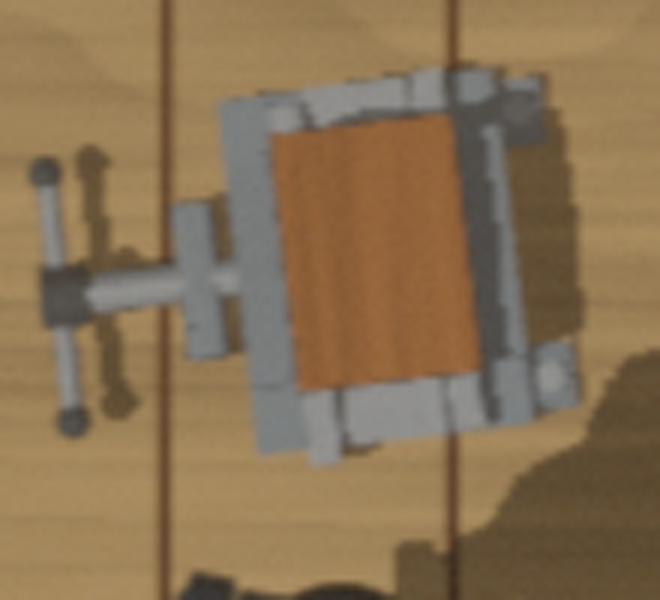

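The strip's near end is now at top-crop (325,464), slightly out. The far end shows at (288,108).

```bash
python3 - <<'E'
from h import *
s=dict(np.load("t3.npz"))
cv2.imwrite("pics/t3c.png",cv2.resize(s["image"][265:292,305:375],None,fx=11,fy=11,interpolation=cv2.INTER_CUBIC))
cv2.imwrite("pics/t3d.png",cv2.resize(s["image"][218:240,300:365],None,fx=11,fy=11,interpolation=cv2.INTER_CUBIC))
E
```

```text
(no output)
```

View pics/t3c.png

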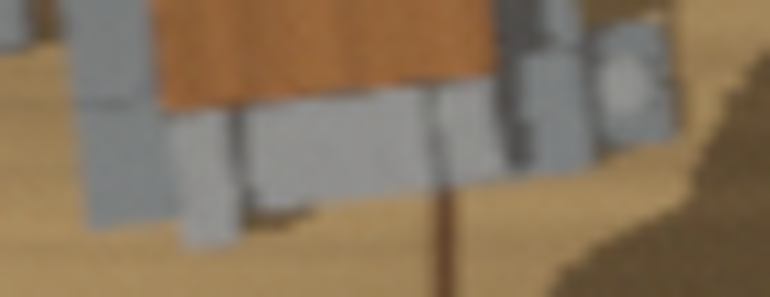

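View pics/t3d.png

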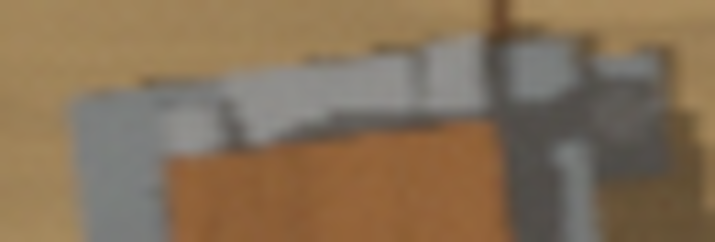

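```bash
python3 - <<'E'
from h import *
s=dict(np.load("t3.npz"))
def f(n,u,v,z,o): 
    p=world(s,o[0]+u/11,o[1]+v/11,z=z); print(n,vf(p))
o=(304.5,264.5)
f("strip out",210,246,.038,o);f("rib L",255,207,.028,o);f("rib R",425,190,.028,o);f("other strip",475,182,.038,o);f("bed",130,222,.02,o)
o=(299.5,217.5)
f("strip far",195,110,.038,o);f("other far",450,35,.038,o);f("rib far",300,68,.028,o);f("bed far",120,90,.02,o)
E
python3 -c "
from h import *
st=to(vw(-.102,.033,.031),6.6); print(vf(st['tcp_pos']))"
```

```text
strip out (np.float64(-87.1), np.float64(33.7))
rib L (np.float64(-79.1), np.float64(22.0))
rib R (np.float64(-79.7), np.float64(-19.2))
other strip (np.float64(-79.2), np.float64(-31.1))
bed (np.float64(-79.2), np.float64(52.5))
strip far (np.float64(70.8), np.float64(32.4))
other far (np.float64(81.7), np.float64(-30.8))
rib far (np.float64(79.1), np.float64(6.0))
bed far (np.float64(79.7), np.float64(50.3))
t 4.2 tcp [0.4103 0.048  0.0919] F [ 0.69 -0.4   0.55] gap -0.001 | shift tool mm [61.2  0.3 64.7] heading z 6.53 down -1.0
 turn about tool x (rad) -0.001
(np.float64(-167.0), np.float64(32.9))
```

```bash
python3 -m crank '[[0,0.035,0,0.03,0],[0,0.024,0,0.025,0],[0,0,0,0.008,0],[0,0,0,0.004,0],[0,0,0,0.002,0]]'; python3 -c "
from h import *
st=to(vw(-.091,.033,.033),6.6); print(vf(st['tcp_pos']))"
```

```text
t: 4.7
tcp_pos: [0.4766, 0.0563, 0.0326]
tool_rot: [-0.04, 0.706, 0.041, 0.706]
force: [0.5, 0.3, 0.8]
finger_gap: 0.0
t 4.7 tcp [0.4766 0.0563 0.0326] F [0.45 0.3  0.79] gap 0.0 | shift tool mm [-0.5 -0.5  9.2] heading z 6.56 down -1.0
 turn about tool x (rad) -0.001
(np.float64(-100.2), np.float64(33.5))
```

```bash
python3 -m crank '[[0,0,0,0.003,0],[0,0,0,0.003,0],[0,0,0,0.001,0]]';  python3 -m crank '[[0,0,0,0.001,0],[0,0,0,0.001,0],[0,0,0,0,0]]'; python3 -c "
from h import *
st=to(vw(-.091,.033,.033),6.6); print(vf(st['tcp_pos']))"
```

```text
t: 5.0
tcp_pos: [0.4831, 0.057, 0.0329]
tool_rot: [-0.04, 0.706, 0.04, 0.706]
force: [-2.2, -0.3, 2.0]
finger_gap: -0.001
t: 5.3
tcp_pos: [0.4856, 0.0572, 0.0324]
tool_rot: [-0.04, 0.706, 0.04, 0.706]
force: [-2.8, 0.1, 2.0]
finger_gap: 0.0
t 5.3 tcp [0.4856 0.0572 0.0324] F [-2.78  0.14  2.04] gap 0.0 | shift tool mm [-0.6 -0.4  0.2] heading z 6.54 down -1.0
 turn about tool x (rad) -0.001
(np.float64(-91.2), np.float64(33.4))
```

Back off, rise, and check the strip.

```bash
python3 -m crank '[[0,0,0,-0.02,0],[0,-0.03,0,-0.04,0],[0.06,-0.05,0,-0.01,0],[0.06,-0.05,0,0,0]]'; python3 - <<'E'
from h import *
s=snapshot("top"); np.savez("t4.npz",**s)
cv2.imwrite("pics/t4c.png",cv2.resize(s["image"][265:292,305:375],None,fx=11,fy=11,interpolation=cv2.INTER_CUBIC))
cv2.imwrite("pics/t4d.png",cv2.resize(s["image"][218:240,300:365],None,fx=11,fy=11,interpolation=cv2.INTER_CUBIC))
E
```

```text
t: 5.7
tcp_pos: [0.4139, 0.0494, 0.1616]
tool_rot: [-0.04, 0.708, 0.04, 0.704]
force: [2.7, 0.5, -0.1]
finger_gap: 0.328
```

View pics/t4c.png

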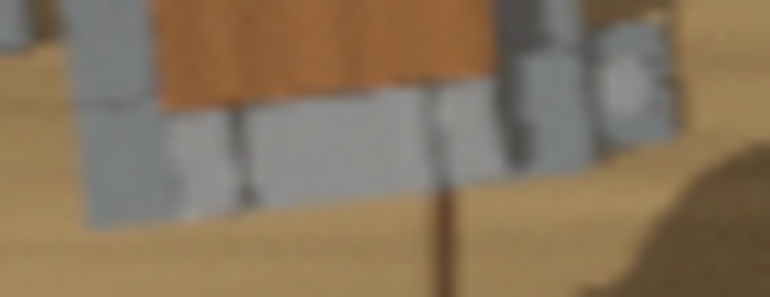

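View pics/t4d.png

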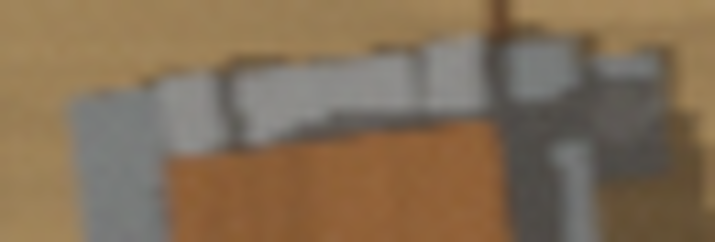

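Both ends now look flush: the near end at (210,214) is level with the bed edge, and so is the far end at (190,75). Next is the tamper.

```bash
python3 -m crank '[[0.06,-0.005,-0.045,0,0],[0.06,-0.005,-0.048,0.01,0],[0.06,0,-0.048,0.01,0],[0.06,0,-0.048,0.005,0],[0.06,0,-0.048,0,0]]';  python3 -c "
from h import *
to([.478,-.276,.165],6.6)"
```

```text
t: 6.25
tcp_pos: [0.4705, -0.1864, 0.1719]
tool_rot: [-0.041, 0.704, 0.039, 0.707]
force: [1.6, 0.2, 0.2]
finger_gap: 0.699
t 6.25 tcp [ 0.4705 -0.1864  0.1719] F [1.55 0.17 0.21] gap 0.699 | shift tool mm [  7.2 -89.8  -2.8] heading z 6.54 down -1.0
 turn about tool x (rad) -0.001
```

```bash
python3 -m crank '[[0.06,0,-0.04,-0.003,0],[0.06,0,-0.035,0,0],[0.06,0,-0.01,0,0],[0.06,0,0,0,0]]';  python3 - <<'E'
from h import *
to([.478,-.276,.062],6.6)
s,T=wrist(); cv2.imwrite("pics/w5.png",s["image"]); np.savez("w5.npz",T=T,**s)
S=snapshot("side"); cv2.imwrite("pics/s5.png",cv2.resize(S["image"][240:480,200:520],None,fx=2.4,fy=2.4))
E
```

```text
t: 6.65
tcp_pos: [0.4758, -0.2701, 0.1713]
tool_rot: [-0.04, 0.705, 0.039, 0.707]
force: [-1.0, 0.6, -0.7]
finger_gap: 0.703
t 6.65 tcp [ 0.4758 -0.2701  0.1713] F [-0.96  0.63 -0.69] gap 0.703 | shift tool mm [109.3  -5.9   1.3] heading z 6.4 down -1.0
 turn about tool x (rad) -0.004
```

View pics/w5.png

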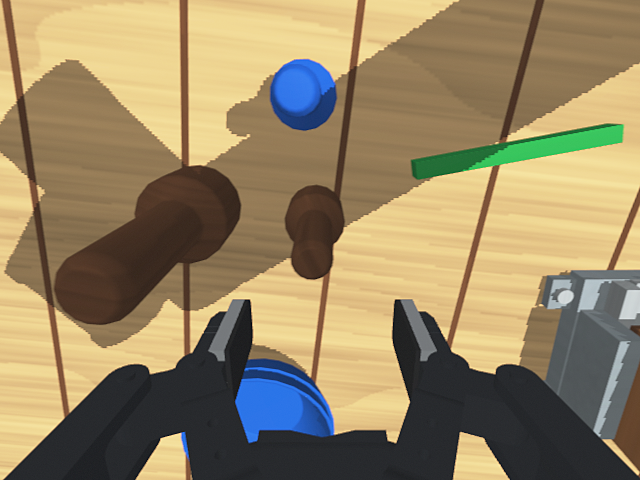

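View pics/s5.png

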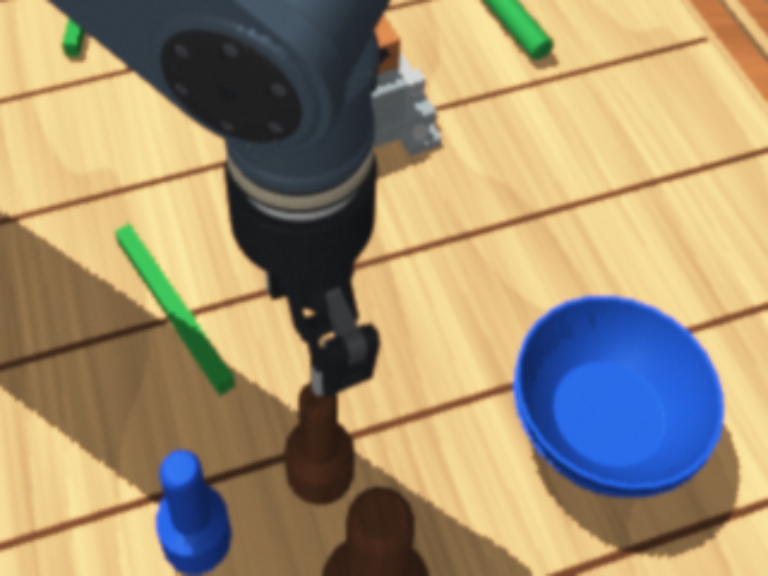

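The small brown tamper's top centre is at wrist (312,260) and its head at (315,215), slightly left of the jaw midline (322). Big brown is at (150,240), blue at (303,95).

```bash
python3 - <<'E'
from h import *
s=dict(np.load("w5.npz"))
p=world(s,312,259,T_wc=s["T"],z=.115); print(p)
P=[world(s,u,v,T_wc=s["T"],z=.03) for u,v in [(286,218),(343,218)]]; print(P)
to([.478,-.276,.062])
E
```

```text
[ 0.47563639 -0.27633899  0.115     ]
[array([ 0.47831227, -0.29942843,  0.03      ]), array([ 0.47320063, -0.25403366,  0.03      ])]
t 6.75 tcp [ 0.4748 -0.267   0.1711] F [-0.62 -0.41  0.42] gap 0.704 | shift tool mm [109.1  -9.5   2.2] heading z 6.55 down -1.0
```

```bash
python3 -m crank '[[0.06,0.03,-0.008,0.001,0],[0.06,0.035,0,0,0],[0.06,0.03,0,0,0],[0.06,0.014,0,0,0],[0.06,0,0,0,0]]' 40;  python3 -c "
from h import *
to([.477,-.276,.062],6.6)"
```

```text
t: 7.25
tcp_pos: [0.476, -0.2736, 0.0608]
tool_rot: [-0.04, 0.707, 0.042, 0.705]
force: [-0.7, -0.5, -0.1]
finger_gap: 0.704
t 7.25 tcp [ 0.476  -0.2736  0.0608] F [-0.69 -0.5  -0.06] gap 0.704 | shift tool mm [-1.3 -2.5  0.7] heading z 6.64 down -1.0
 turn about tool x (rad) 0.001
```

```bash
python3 -m crank '[[0.06,0,-0.002,0.001,0],[0.02,0,0,0,0],[0.02,0,0,0,0],[0.02,0,0,0,0],[0.015,0,0,0,0]]' 40; python3 -m crank '[[0.015,0,0,0,0],[0.015,0,0,0,0]]' 90; python3 -c "
from h import *
to([.477,-.276,.062],6.6)"
```

```text
t: 7.75
tcp_pos: [0.4789, -0.2784, 0.0636]
tool_rot: [-0.041, 0.705, 0.04, 0.707]
force: [-0.1, 1.1, 6.4]
finger_gap: 0.296
t: 7.95
tcp_pos: [0.479, -0.2784, 0.0638]
tool_rot: [-0.041, 0.705, 0.04, 0.707]
force: [0.3, 1.1, 6.9]
finger_gap: 0.282
t 7.95 tcp [ 0.479  -0.2784  0.0638] F [0.26 1.08 6.92] gap 0.282 | shift tool mm [ 1.8  2.6 -1.7] heading z 6.53 down -1.0
 turn about tool x (rad) -0.001
```

```bash
python3 -m crank '[[0.015,-0.02,0,0,0],[0.015,-0.04,0,0,0],[0.015,-0.04,0,0,0],[0.015,-0.035,0,0,0],[0.015,0,0,0,0]]'; python3 - <<'E'
from h import *
to([.58,.0345,.205],6.6)
s,T=wrist(); cv2.imwrite("pics/w6.png",s["image"])
S=snapshot("side"); cv2.imwrite("pics/s6.png",cv2.resize(S["image"][240:480,200:520],None,fx=2.4,fy=2.4))
E
```

```text
t: 8.45
tcp_pos: [0.4806, -0.28, 0.2021]
tool_rot: [-0.043, 0.703, 0.038, 0.709]
force: [1.1, -1.1, -1.8]
finger_gap: 0.285
t 8.45 tcp [ 0.4806 -0.28    0.2021] F [ 1.07 -1.11 -1.82] gap 0.285 | shift tool mm [ -4.3 301.1 134.6] heading z 6.55 down -0.9999
 turn about tool x (rad) -0.001
```

View pics/s6.png

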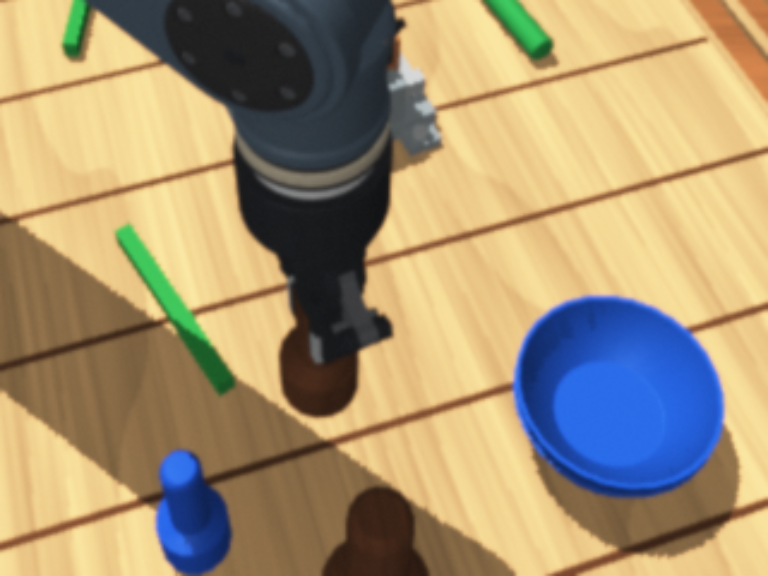

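View pics/w6.png

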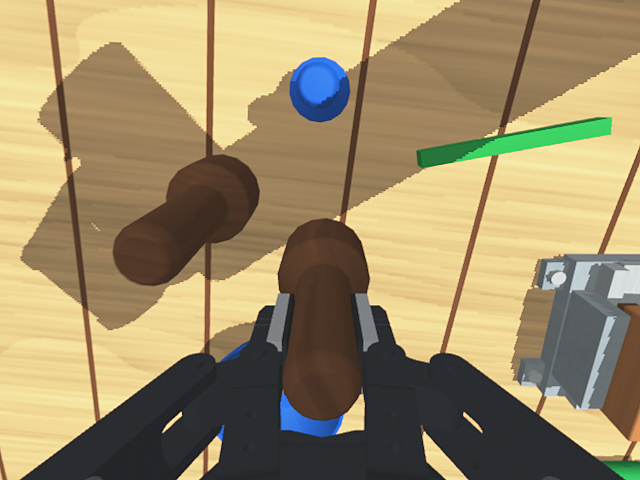

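The tamper is held between the pads and clear of the bench. Carry it to above the block.

```bash
python3 -m crank '[[0.015,-0.005,0.025,0.011,0],[0.015,0,0.04,0.018,0],[0.015,0,0.04,0.018,0],[0.015,0,0.04,0.018,0],[0.015,0,0.04,0.018,0]]' && python3 -m crank '[[0.015,0,0.04,0.018,0],[0.015,0,0.035,0.016,0],[0.015,0,0.025,0.011,0],[0.015,0,0.012,0.005,0],[0.015,0,0,0,0]]'; python3 -c "
from h import *
to([.58,.0345,.175],6.6)"
```

```text
t: 9.05
tcp_pos: [0.538, -0.0825, 0.1996]
tool_rot: [-0.039, 0.708, 0.041, 0.704]
force: [0.4, -1.1, -2.6]
finger_gap: 0.284
t: 9.55
tcp_pos: [0.5754, 0.0337, 0.2003]
tool_rot: [-0.041, 0.707, 0.042, 0.704]
force: [-0.4, -0.1, -2.3]
finger_gap: 0.279
t 9.55 tcp [0.5754 0.0337 0.2003] F [-0.41 -0.06 -2.3 ] gap 0.279 | shift tool mm [25.3  0.2  4.8] heading z 6.69 down -1.0
 turn about tool x (rad) 0.002
```

```bash
python3 -m crank '[[0.015,0.012,0,0.004,0],[0.015,0.01,0,0,0],[0.015,0.002,0,0,0],[0.015,0,0,0,0]]'; python3 - <<'E'
from h import *
to([.58,.0345,.164],6.6)
S=snapshot("side"); cv2.imwrite("pics/s7.png",cv2.resize(S["image"][180:330,250:410],None,fx=4,fy=4,interpolation=cv2.INTER_CUBIC))
E
```

```text
t: 9.95
tcp_pos: [0.5796, 0.0318, 0.1772]
tool_rot: [-0.04, 0.707, 0.04, 0.705]
force: [-0.1, 0.7, -3.3]
finger_gap: 0.282
t 9.95 tcp [0.5796 0.0318 0.1772] F [-0.06  0.72 -3.27] gap 0.282 | shift tool mm [13.2  2.7  0.7] heading z 6.45 down -1.0
 turn about tool x (rad) -0.003
```

View pics/s7.png

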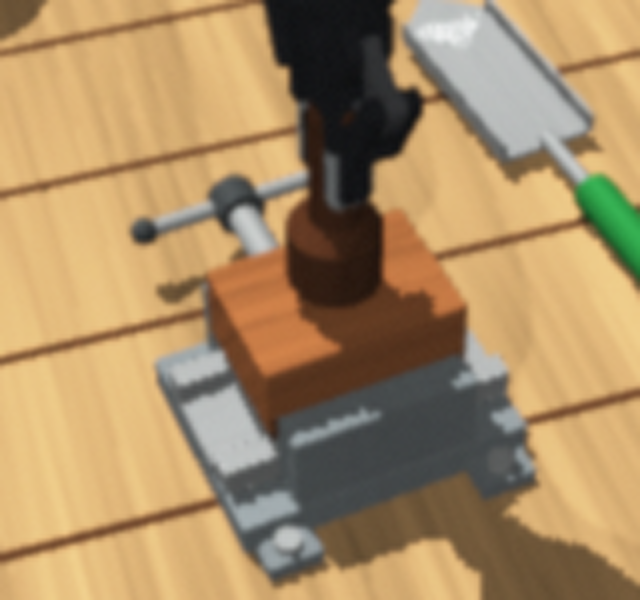

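The tamper head is centred above the block, about 12 mm up. Now a slow descent, watching the force.

```bash
python3 -m crank '[[0.015,0.001,0.001,0,0],[0.015,0.001,0.001,0,0],[0.015,0.001,0,0,0],[0.015,0.001,0,0,0],[0.015,0.001,0,0,0]]'; python3 -m crank '[[0.015,0.001,0,0,0],[0.015,0.001,0,0,0],[0.015,0.001,0,0,0],[0.015,0.001,0,0,0]]';  python3 -m crank '[[0.015,0.001,0,0,0],[0.015,0.001,0,0,0],[0.015,0.001,0,0,0]]'
```

```text
t: 10.5
tcp_pos: [0.5803, 0.0349, 0.1734]
tool_rot: [-0.04, 0.706, 0.04, 0.706]
force: [-0.1, 0.3, -2.6]
finger_gap: 0.286
t: 10.9
tcp_pos: [0.5803, 0.0348, 0.1692]
tool_rot: [-0.04, 0.706, 0.04, 0.706]
force: [0.1, -0.1, -2.2]
finger_gap: 0.282
t: 11.2
tcp_pos: [0.5803, 0.0348, 0.1662]
tool_rot: [-0.04, 0.706, 0.04, 0.706]
force: [-0.5, 0.6, -2.1]
finger_gap: 0.28
```

```bash
for i in 1 2; do :; done; python3 -m crank '[[0.015,0.0005,0,0,0],[0.015,0.0005,0,0,0]]' 110; python3 -m crank '[[0.015,0.0005,0,0,0],[0.015,0.0005,0,0,0]]'; python3 -m crank '[[0.015,0.0005,0,0,0],[0.015,0.0005,0,0,0]]'; python3 -m crank '[[0.015,0.0005,0,0,0],[0.015,0.0005,0,0,0]]'
```

```text
t: 11.4
tcp_pos: [0.5803, 0.0348, 0.1653]
tool_rot: [-0.04, 0.706, 0.04, 0.706]
force: [-0.2, -0.3, -2.7]
finger_gap: 0.281
t: 11.6
tcp_pos: [0.5804, 0.0348, 0.1644]
tool_rot: [-0.04, 0.706, 0.04, 0.706]
force: [-0.5, 0.7, 2.3]
finger_gap: 0.279
t: 11.8
tcp_pos: [0.5804, 0.0348, 0.164]
tool_rot: [-0.04, 0.706, 0.04, 0.706]
force: [-1.6, -0.4, 2.2]
finger_gap: 0.278
t: 12.0
tcp_pos: [0.5804, 0.0348, 0.1627]
tool_rot: [-0.04, 0.706, 0.04, 0.706]
force: [-0.9, 0.6, 2.3]
finger_gap: 0.278
```

```bash
cat > chk.py <<'E'
import sys
from station import manip
s=manip.sense(); f=s["force"][2]; print(round(s["t"],2),round(s["tcp_pos"][2],4),round(f,2)); sys.exit(0 if f<float(sys.argv[1]) else 1)
E
python3 -m crank '[[0.015,0.0005,0,0,0],[0.015,0.0005,0,0,0]]' >/dev/null; python3 chk.py 7 && python3 -m crank '[[0.015,0.0005,0,0,0],[0.015,0.0005,0,0,0]]' >/dev/null; python3 chk.py 7 && python3 -m crank '[[0.015,0.0005,0,0,0]]' >/dev/null ; python3 chk.py 7 && python3 -m crank '[[0.015,0.0005,0,0,0]]' >/dev/null; python3 chk.py 7 && python3 -m crank '[[0.015,0.0005,0,0,0]]'>/dev/null; python3 chk.py 7 && python3 -m crank '[[0.015,0.0005,0,0,0]]' >/dev/null; python3 chk.py 7 && python3 -m crank '[[0.015,0.0005,0,0,0]]' >/dev/null; python3 chk.py 7 && python3 -m crank '[[0.015,0.0005,0,0,0]]' >/dev/null; python3 chk.py 7
```

```text
12.2 0.1614 2.76
12.4 0.1603 2.81
12.5 0.1598 2.51
12.6 0.1593 1.96
12.7 0.1588 3.25
12.8 0.1583 2.17
12.9 0.1578 1.47
13.0 0.1573 2.5
```

```bash
python3 -m crank '[[0.015,0.0005,0,0,0]]' >/dev/null; python3 chk.py 7 && python3 -m crank '[[0.015,0.0005,0,0,0]]' >/dev/null; python3 chk.py 7 && python3 -m crank '[[0.015,0.0005,0,0,0]]' >/dev/null ; python3 chk.py 7 && python3 -m crank '[[0.015,0.0005,0,0,0]]' >/dev/null; python3 chk.py 7 && python3 -m crank '[[0.015,0.0005,0,0,0]]'>/dev/null; python3 chk.py 7 && python3 -m crank '[[0.015,0.0005,0,0,0]]' >/dev/null; python3 chk.py 7 && python3 -m crank '[[0.015,0.0005,0,0,0]]' >/dev/null; python3 chk.py 7 && python3 -m crank '[[0.015,0.0005,0,0,0]]' >/dev/null; python3 chk.py 7 && python3 -m crank '[[0.015,0.0005,0,0,0]]' >/dev/null; python3 chk.py 7 && python3 -m crank '[[0.015,0.0005,0,0,0]]' >/dev/null; python3 chk.py 7
```

```text
13.1 0.1568 1.6
13.2 0.1563 2.84
13.3 0.1558 2.38
13.4 0.1553 2.73
13.5 0.1548 2.59
13.6 0.1543 2.26
13.7 0.1538 2.66
13.8 0.1533 3.14
13.9 0.1528 1.6
14.0 0.1523 2.97
```

```bash
python3 chk.py 7 && python3 -m crank '[[0.015,0.0005,0,0,0]]' >/dev/null; python3 chk.py 7 && python3 -m crank '[[0.015,0.0005,0,0,0]]' >/dev/null; python3 chk.py 7 && python3 -m crank '[[0.015,0.0005,0,0,0]]' >/dev/null ; python3 chk.py 7 && python3 -m crank '[[0.015,0.0005,0,0,0]]' >/dev/null; python3 chk.py 7 && python3 -m crank '[[0.015,0.0005,0,0,0]]'>/dev/null; python3 chk.py 7 && python3 -m crank '[[0.015,0.0005,0,0,0]]' >/dev/null; python3 chk.py 7 && python3 -m crank '[[0.015,0.0005,0,0,0]]' >/dev/null; python3 chk.py 7 && python3 -m crank '[[0.015,0.0005,0,0,0]]' >/dev/null; python3 chk.py 7 && python3 -m crank '[[0.015,0.0005,0,0,0]]' >/dev/null; python3 chk.py 7 && python3 -m crank '[[0.015,0.0005,0,0,0]]' >/dev/null; python3 chk.py 7
```

```text
14.0 0.1523 2.97
14.1 0.152 6.39
14.2 0.152 9.08
14.2 0.152 9.08
14.2 0.152 9.08
14.2 0.152 9.08
14.2 0.152 9.08
14.2 0.152 9.08
14.2 0.152 9.08
14.2 0.152 9.08
14.2 0.152 9.08
```

Contact with the strips came at TCP z 0.152. Force rises about 3 N per 0.5 mm, so I'll build it up to about 20 N.

```bash
python3 -m crank '[[0.015,0.0005,0,0,0]]' >/dev/null; python3 chk.py 17 && python3 -m crank '[[0.015,0.0005,0,0,0]]' >/dev/null; python3 chk.py 16 && python3 -m crank '[[0.015,0.0005,0,0,0]]' >/dev/null ; python3 chk.py 16;  python3 -m crank '[[0.015,0,0,0,0],[0.015,0,0,0,0]]'
```

```text
14.3 0.152 11.69
14.4 0.1519 13.75
14.5 0.1519 16.17
t: 14.7
tcp_pos: [0.5805, 0.0349, 0.1519]
tool_rot: [-0.041, 0.705, 0.04, 0.706]
force: [-3.0, 1.6, 13.6]
finger_gap: 0.28
```

```bash
python3 -m crank '[[0.015,0.0005,0,0,0]]' >/dev/null; python3 chk.py 17 && python3 -m crank '[[0.015,0.0005,0,0,0]]' >/dev/null; python3 chk.py 17 && python3 -m crank '[[0.015,0.0005,0,0,0]]' >/dev/null; python3 chk.py 18;  python3 -m crank '[[0.015,0,0,0,0],[0.015,0,0,0,0]]'
```

```text
14.8 0.1519 19.48
14.8 0.1519 19.48
14.8 0.1519 19.48
t: 15.0
tcp_pos: [0.5806, 0.0349, 0.1519]
tool_rot: [-0.041, 0.705, 0.04, 0.706]
force: [-4.5, 1.8, 16.6]
finger_gap: 0.278
```

```bash
python3 -m crank '[[0.015,0.0005,0,0,0]]' >/dev/null; python3 chk.py 18;  python3 -m crank '[[0.015,0,0,0,0],[0.015,0,0,0,0]]'; python3 -m crank '[[0.015,-0.001,0,0,0],[0.015,-0.002,0,0,0],[0.015,-0.004,0,0,0],[0.015,-0.01,0,0,0],[0.015,-0.02,0,0,0]]';  python3 - <<'E'
from h import *
st=to([.477,-.276,.2],6.6); print(R.from_quat(st["tool_rot"]).as_matrix()[:,0])
s=snapshot("side"); cv2.imwrite("pics/s8.png",cv2.resize(s["image"][160:330,240:420],None,fx=3.5,fy=3.5,interpolation=cv2.INTER_CUBIC))
E
```

```text
15.1 0.1518 22.37
t: 15.3
tcp_pos: [0.5806, 0.0349, 0.1519]
tool_rot: [-0.041, 0.705, 0.04, 0.707]
force: [-4.4, 1.5, 18.9]
finger_gap: 0.278
t: 15.8
tcp_pos: [0.5787, 0.0348, 0.1844]
tool_rot: [-0.04, 0.708, 0.041, 0.704]
force: [-1.2, 0.1, -1.1]
finger_gap: 0.281
t 15.8 tcp [0.5787 0.0348 0.1844] F [-1.2   0.05 -1.08] gap 0.281 | shift tool mm [ -15.3 -297.2 -136.5] heading z 6.54 down -1.0
 turn about tool x (rad) -0.001
[-5.24227178e-03  5.82616202e-04 -9.99986089e-01]
```

View pics/s8.png

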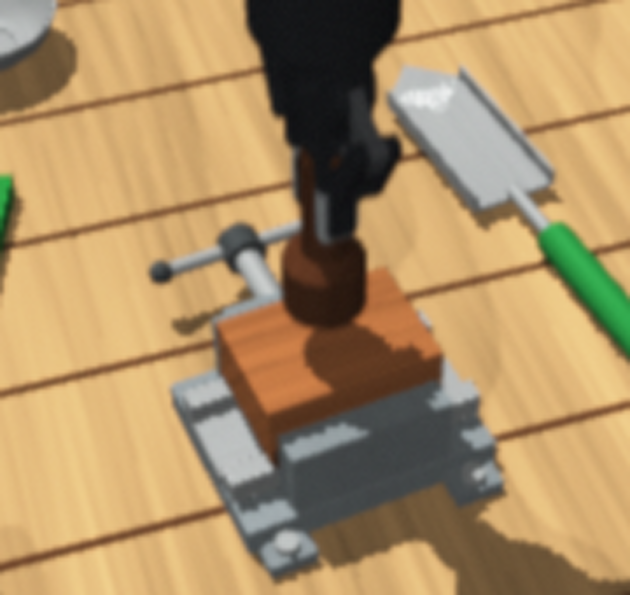

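The block is down and the tamper is clear of it. Carry the tamper back to its clear spot.

```bash
python3 -m crank '[[0.015,-0.015,-0.02,-0.008,0],[0.015,0,-0.04,-0.018,0],[0.015,0,-0.04,-0.018,0],[0.015,0,-0.04,-0.018,0],[0.015,0,-0.04,-0.018,0]]' && python3 -m crank '[[0.015,0,-0.04,-0.018,0],[0.015,0,-0.035,-0.016,0],[0.015,0,-0.025,-0.012,0],[0.015,0,-0.012,-0.006,0],[0.015,0,0,0,0]]'; python3 - <<'E'
from h import *
to([.477,-.276,.064],6.6)
s,T=wrist(); cv2.imwrite("pics/w9.png",s["image"])
s=snapshot("side"); cv2.imwrite("pics/s9.png",cv2.resize(s["image"][300:480,230:430],None,fx=3.2,fy=3.2,interpolation=cv2.INTER_CUBIC))
E
```

```text
t: 16.35
tcp_pos: [0.5207, -0.1546, 0.2007]
tool_rot: [-0.041, 0.706, 0.04, 0.706]
force: [0.8, -0.2, -2.4]
finger_gap: 0.281
t: 16.85
tcp_pos: [0.482, -0.2718, 0.2006]
tool_rot: [-0.039, 0.706, 0.039, 0.706]
force: [0.2, 0.3, -3.1]
finger_gap: 0.28
t 16.85 tcp [ 0.482  -0.2718  0.2006] F [ 0.22  0.29 -3.12] gap 0.28 | shift tool mm [136.6  -3.6  -5.5] heading z 6.38 down -1.0
 turn about tool x (rad) -0.004
```

View pics/s9.png

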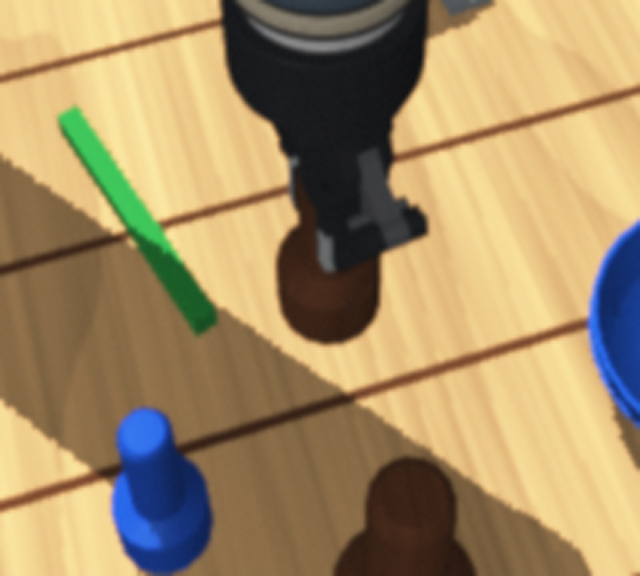

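View pics/w9.png

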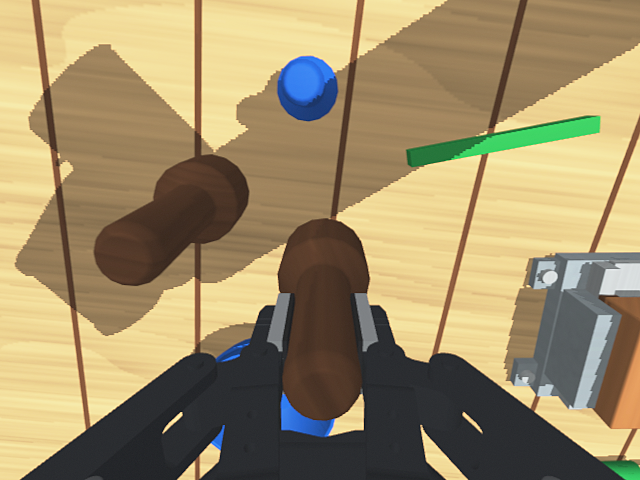

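The tamper sits in the grip as before, with no slip or tilt visible. Lower it.

```bash
python3 -m crank '[[0.015,0.03,0,0,0],[0.015,0.04,0,0,0],[0.015,0.035,0,0,0],[0.015,0.018,0,0,0],[0.015,0.005,0,0,0]]' && python3 -m crank '[[0.015,0.002,0,0,0],[0.015,0.001,0,0,0],[0.015,0,0,0,0]]'; python3 chk.py 1
```

```text
t: 17.45
tcp_pos: [0.4817, -0.2673, 0.0706]
tool_rot: [-0.04, 0.707, 0.043, 0.705]
force: [0.1, 0.0, -2.3]
finger_gap: 0.278
t: 17.75
tcp_pos: [0.4834, -0.2706, 0.071]
tool_rot: [-0.041, 0.705, 0.04, 0.707]
force: [-0.3, -0.1, -2.5]
finger_gap: 0.281
17.75 0.071 -2.54
```

```bash
python3 -m crank '[[0.015,0.002,0,0,0],[0.015,0.002,0,0,0],[0.015,0,0,0,0]]' >/dev/null; python3 chk.py 0.5 && python3 -m crank '[[0.015,0.001,0,0,0]]' >/dev/null; python3 chk.py 0.5 && python3 -m crank '[[0.015,0.001,0,0,0]]' >/dev/null; python3 chk.py 0.5 && python3 -m crank '[[0.015,0.001,0,0,0]]' >/dev/null; python3 chk.py 0.5 && python3 -m crank '[[0.015,0.001,0,0,0]]' >/dev/null; python3 chk.py 0.5 && python3 -m crank '[[0.015,0.001,0,0,0]]' >/dev/null; python3 chk.py 0.5
```

```text
18.05 0.066 -2.47
18.15 0.065 -2.87
18.25 0.0639 7.9
18.25 0.0639 7.9
18.25 0.0639 7.9
18.25 0.0639 7.9
```

On the bench. Release slowly and withdraw upward.

```bash
python3 -m crank '[[0.015,-0.0005,0,0,0],[0.03,0,0,0,0],[0.04,0,0,0,0],[0.055,0,0,0,0],[0.06,0,0,0,0]]' 30; python3 -m crank '[[0.06,0,0,0,0],[0.06,-0.02,0,0,0],[0.06,-0.04,0,0,0],[0.06,-0.05,0,0,0],[0.06,-0.05,0,0,0]]'; python3 - <<'E'
from h import *
s,T=wrist(); cv2.imwrite("pics/w10.png",s["image"]); np.savez("w10.npz",T=T,**s)
s=snapshot("side"); cv2.imwrite("pics/s10.png",s["image"])
E
```

```text
t: 18.75
tcp_pos: [0.4826, -0.2705, 0.0645]
tool_rot: [-0.04, 0.706, 0.04, 0.706]
force: [-0.2, -0.2, 0.7]
finger_gap: 0.7
t: 19.25
tcp_pos: [0.4819, -0.2699, 0.2256]
tool_rot: [-0.04, 0.706, 0.041, 0.706]
force: [-0.0, -0.5, -0.0]
finger_gap: 0.704
```

View pics/w10.png

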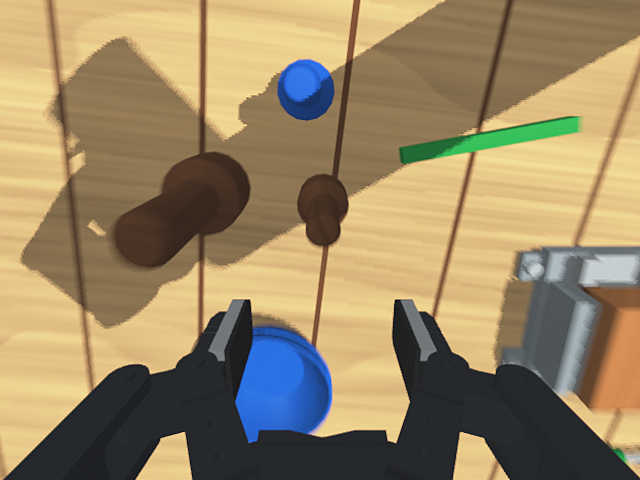

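View pics/s10.png

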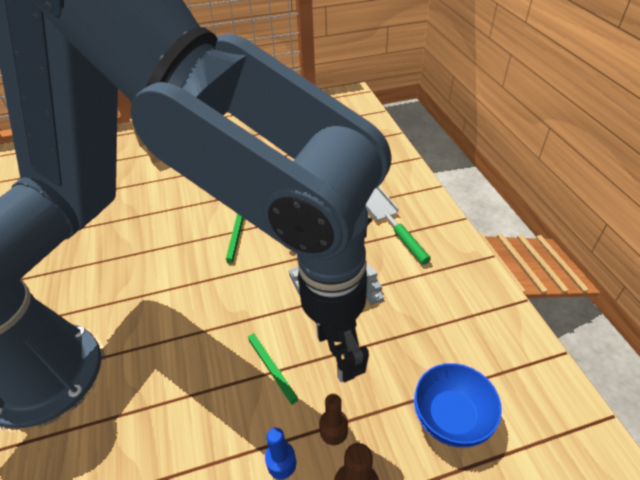

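The tamper stands upright at wrist (322,205) and side (334,420). Next, check the strips and the block from the top camera.

```bash
python3 - <<'E'
from h import *
s=snapshot("top"); np.savez("t11.npz",**s)
cv2.imwrite("pics/t11.png",cv2.resize(s["image"][210:310,270:380],None,fx=6,fy=6,interpolation=cv2.INTER_CUBIC))
f=K(s);T=np.linalg.inv(s["extrinsics"]);v,u=np.mgrid[0:480,0:640];r=s["range_z"]
P=np.stack([(u-s["cx"])/f*r,-(v-s["cy"])/f*r,-r],-1)@T[:3,:3].T+T[:3,3]
print("block top z",np.median(P[240:262,322:345,2]))
E
```

```text
block top z 0.08830288073377657
```

View pics/t11.png

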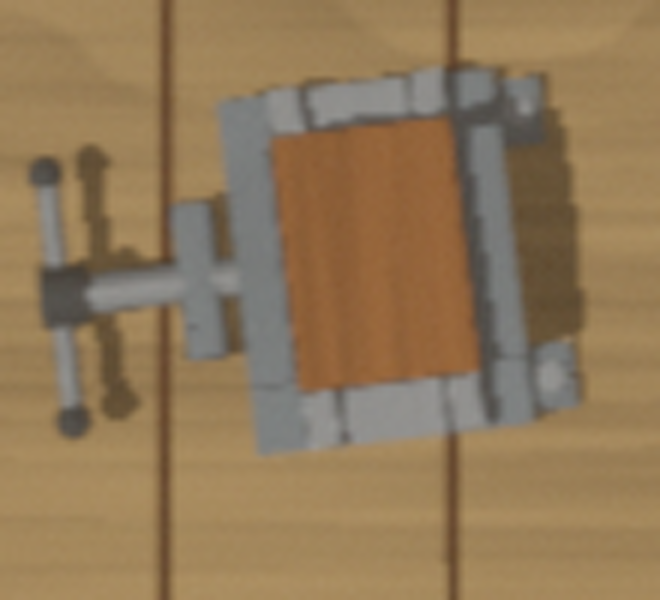

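Both strips are flush at (320,445)/(285,92) and (465,428)/(430,75), and the block top dropped from 100 to 88 mm. Hand in.

```bash
python3 -m crank '[[0.06,-0.01,0,0,0],[0.06,0,0,0,0],[0.06,0,0,0,0]]'; python3 -c "
from station import manip
print(manip.sign_off())"
```

```text
t: 19.7
tcp_pos: [0.4818, -0.2699, 0.2331]
tool_rot: [-0.04, 0.707, 0.041, 0.705]
force: [-0.3, -0.3, 0.4]
finger_gap: 0.704
the job is handed in; nothing more can be done
None
```

The job is handed in at 19.7 s of the 70 s allowed. `sign_off` gave no verdict, and I didn't test the strips for sliding, so the grip on them is inferred.

- **Strip:** I pushed the strip that stuck out home with shut fingers. It needed a second push because it was still about 8 mm out after the first. In the last top view both strips' ends look flush with the bed at both ends.
- **Block:** I pressed it with the small brown tamper at 5–10 mm/s. The sharp rise in resistance came after about 12 mm, and I built the force up to about 19–22 N. The highest reading was about 25 N with the tamper's weight added, well under the 45 N limit. The block's top went from 100 to 88 mm and stayed down after the tamper was lifted.
- **Tamper:** It is back at its old spot, a few millimetres off, and looks upright in the wrist and side views with the gripper clear above it.
- **Bowls, dish and trowel:** The arm never went near them.

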